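# Set the bench press table and load it

### The job

Set up the small bench press: lift its table by the handle, click by click, to the fifth notch, where the table top is level with the pointer on the frame, and let it rest on the pawl. Then lay the thinner of the two wood offcuts flat on the middle of the table, under the overarm, and finally slide the guard shut against its frame post. Leave the thicker offcut where it is.

Things in the scene. Friction and masses are not known exactly. Their poses are not given: they have to be found in the camera images.
- press: Grey C-frame press on a plywood board 240 x 210 x 16 mm, fixed to the bench. Origin: underside of the board, below the table column's axis; +x points to the back of the press (away from the robot), y to its left, z up. The board runs from x -135 to +105 mm. Column guide and pawl tower stand below the table, up to 116 mm high. A post at the back carries the overarm.
- overarm_front (a point): Middle of the lower front edge of the fixed overarm, 305 mm above the bench, straight above the column axis. The overarm is 72 mm wide and runs back from here over the table; a ram 32 mm in diameter hangs below it 32 mm behind this point, down to 275 mm. A gripper straight above cannot reach the table's middle: it must lean back towards the robot by 25 to 40 degrees.
- pointer_tip (a point): Front end of a thin steel pointer rod (6 mm) on the left of the frame, 56 mm left of the column axis; it marks 200 mm above the bench, the height of the table top at notch 5.
- lift_table (a joint): Height of the table above its lowest place, m. Notches every 14 mm: it rests at 0 (notch 0), 0.014 (1), 0.028 (2), ... 0.070 (notch 5, wanted), 0.084 (6), 0.098 (7). A sprung pawl clicks as each notch passes going up and bars the way down, so a click too many cannot be undone. Let go between notches, it drops to the notch below. Starts in notch 0, 1 or 2. Lifting takes 7 to 15 N.
- table_top (a point): Centre of the table's upper face (square steel plate, 90 x 90 x 12 mm). It is 130 mm above the bench at notch 0, 200 mm at notch 5; its axes are the press's.
- lift_handle (a point): Centre of the table's lifting handle: a dark bar 16 mm wide (y) and 22 mm high that sticks out of the table's front, free from 21 mm behind to 21 mm in front of this point (x). It is 66 mm in front of the column axis and 119 mm above the bench at notch 0, and rises with the table.
- guard (a joint): Opening of the sliding guard, m: 0 = shut against the frame post, 0.082 = fully open. It slides along the press's y axis (opens to the left, +y), with about 2 N of friction, and stays where it is left.
- guard_knob (a point): Middle of the guard's round knob, 14 mm in diameter, from 90 to 116 mm above the bench (this point at 104 mm), on the upper edge of the guard, near its left end. The guard is an aluminium panel 105 mm long, 8 mm thick, 92 mm high, in a track along the front of the press, 118 mm before the column axis; the frame post, 110 mm high, ends the track on the right.
- thin_offcut: The thinner wood offcut, 50 (x) x 76 (y) x 19 (z) mm, about 60 g, lying flat on the bench left of the press. Origin: centre of its underside.
- thick_offcut: The thicker wood offcut, 64 (x) x 90 (y) x 45 (z) mm, lying flat on the bench left of the press; not needed. Origin: centre of its underside.
Things that resemble listed ones, but are neither listed nor needed, are in the scene too. Leave any blue look-alike of the thin_offcut alone.

How it is judged:
On the way, in this order (a step that is already met when the one before it is completed fails the run):
1. the table rests in its fifth notch (value of joint lift_table between 0.066 and 0.0735 m), for 0.3 s.
2. the thin offcut lies flat on the middle of the table, let go (horizontal distance between thin_offcut and table_top below 0.02 m and z of thin_offcut in the frame of table_top between -0.004 and 0.004 m and angle between thin_offcut's own z axis and vertical below 0.08 rad and contact force between the fingers and thin_offcut below 0.2 N), for 0.3 s.
3. the guard is shut against its post (value of joint guard below 0.004 m), for 0.2 s.
At the end, for the whole second after the job is handed in: The table rests in notch 5 (joint 66 to 73.5 mm), the thin offcut lies still and flat on it (within 5 degrees) with its centre within 20 mm of the table's centre, and the guard is shut to within 4 mm (all of step 1 and horizontal distance between thin_offcut and table_top below 0.02 m and z of thin_offcut in the frame of table_top between -0.004 and 0.004 m and angle between thin_offcut's own z axis and vertical below 0.08 rad and linear speed of thin_offcut below 0.02 m/s and value of joint guard below 0.004 m); the robot touches nothing.
It fails at once if the thicker offcut is moved by more than 25 mm (distance of thick_offcut from where it was at the start of the episode above 0.025 m).
It fails at once if the table is lifted past the sixth notch (value of joint lift_table above 0.086 m).
It also fails if it takes over 72 s, if anything falls off the work surface, if the arm or the gripper's body presses on something with over 40 N, if the wrist force passes 120 N, or if a joint passes its speed limit or range.

### The arm

A 6-joint arm with a two-finger parallel gripper is mounted at the origin on a cart in front of the work surface, level with it; the furniture and walls round the work are solid. World frame = base frame: x ahead of the robot, y to its left, z up, the work surface at z = 0. Lengths are in m, angles in rad, forces in N, time in s.
With the tool pointing down it reaches from about 0.35 to 0.85 m from the base axis. Payload 8.1 kg.
Tool frame: the origin (TCP) lies between the finger pads; the fingertips stand 11 mm ahead of it and the grasp point (between the pads) lies 8 mm behind it (robot.tips_ahead is the distance from the TCP to the fingertips, in m); z points along the fingers, y is the line along which they close (so a half turn about z gives the same grasp; the last joint's range is limited). The gripper opens to 93 mm and grips with 3 to 60 N. Pads are 15 mm wide; open, the fingers measure 128 mm over their backs; the gripper's body (75 mm by 188 mm) begins 65 mm behind the grasp point.
Start: joints at [1.249, 0.13, 1.488, -0, 1.523, -0.085], TCP at [0.141, 0.583, 0.23] pointing down, gripper open.
Joint ranges: [-2.96, 2.96], [-0.89, 2.26], [0.02, 2.5], [-1.34, 4.48], [0, 2.73], [-2.66, 2.66]. Speed limits (rad/s): [2.39, 2.39, 2.79, 3.14, 3.14, 3.14].

### API

Orientations are given as a rotation vector (axis times angle).
In Python, from plant import robot gives the robot as it stands. The module is installed in compiled form; this text tells all that it offers.
- The arm moves only by the tool move_arm, never from a script. Its argument "deltas" is one flat list of numbers, 7 for each row, row after row: the shift along the tool's x, y, z in m, then the turn, a rotation vector about the tool's x, y, z in rad, then the opening, from 0 (shut) to 1 (fully open). A call has 1 to 12 rows; each row is the pose to reach, as a shift and turn from the pose commanded when the call began, along the tool's axes at that moment; what a row does not reach only later rows make up. A row lasts 1/8 s, in which the tool goes at most 62.5 mm and 10.7 degrees, less where a joint would pass 70% of its speed; a pose out of reach is approached as far as the arm can. A call with a gripper value outside its range is refused whole. The fingers move at their own pace and stop on an object; "squeeze" is the grip in N (left out, the last holds). Time passes only in rows, so rows that repeat a pose let the fingers close. It gives the time, the measured TCP pose, the force, the opening and the grip force at its end, in the units of the state.
- robot.read_state(): the state, without advancing time (a new reading comes with each control period).
- robot.read_camera(name): name is "side" or "top" or "wrist"; returns (picture, depth): 384x512x3 uint8, red, green, blue; 384x512 float32, m along the optical axis (not along the pixel's ray), 0 where there is no reading.
- robot.camera_model(name): a dict with "K" (3x3 intrinsics, pixels), "R" (3x3) and "t" (3): a world point X has camera coordinates R X + t; the wrist camera has in their place "tool_from_camera" (4x4, takes a point from camera to tool coordinates, whose origin is the TCP and whose axes are the flange's). Camera axes: x right, y down, z forward; pixel columns grow to the right and rows downward; lengths in m; the calibration is good to about 2 mm. A picture is of the moment at which its call begins: read the wrist's pose just before it. camera_model takes no time and is no camera call.
- robot.close_job(): hands the job in; it is judged then, once.
Trained networks look in the newest picture that a camera, given by its name, has taken for a name from the list of things; names that differ only in an ending like _2 or _b are one class to them, and where a whole thing is asked for, a point or a joint stands for the part that bears it (a point fixed in the world has none). Each returns a list of dicts, best first, with "confidence" (0 to 1); they miss things now and then, are a little off and sometimes report something else, mostly with a low value. They report only what shows in the picture. A call takes as long as a camera call. They do not tell look-alikes from the thing itself.
- robot.recognise(camera, label): "uv" ([column, row] in pixels, amid what is visible of it).
The state is a dict: "t": time; "q": joint angles; "dq": joint speeds; "joint_torque": joint torques, N m; "tool_pos": TCP position; "orientation": TCP orientation; "force": force on the tool from outside, world axes, zero at the start; "wrist_torque": the same for the moment, N m; "opening": finger opening in m; "gripper_force": force on a finger pad.
Only numpy, scipy, OpenCV 4.12 (cv2) and the standard library are available. Lean on these libraries where they do the work, as an engineer would, in place of code of your own. Each camera call takes 0.05 s, during which the arm holds its last target. There are 200 camera calls.

## Working session

There is one attempt and no reset: what is moved stays moved. The work goes in short steps, Python scripts to look and compute and a tool call to move; the robot and the scene stay as the last step left them, time stands still between calls to the robot, and variables do not carry over. Pictures are saved under pics/ and viewed, at most 10 in all, crops included, and the job is handed in when it is done.

Besides the shell and the picture viewer there is one more tool, called after "Call:" as name(argument=value, ...), one argument or row to a line, values as JSON. move_arm: Moves the arm, as the interface text tells. Its arguments: {"type":"object","properties":{"deltas":{"type":"array","items":{"type":"number"}},"squeeze":{"type":"number"}},"required":["deltas"]}

```bash
mkdir -p pics; cat > h.py <<'E'
import numpy as np, cv2
from scipy.spatial.transform import Rotation as Ro
from plant import robot
def cam(n,save=None):
    s=robot.read_state(); p,d=robot.read_camera(n); m=robot.camera_model(n)
    K=np.array(m["K"])
    if n=="wrist":
        T=np.eye(4);T[:3,:3]=Ro.from_rotvec(s["orientation"]).as_matrix();T[:3,3]=s["tool_pos"]
        W=T@np.array(m["tool_from_camera"])
    else:
        C=np.eye(4);C[:3,:3]=m["R"];C[:3,3]=np.ravel(m["t"]);W=np.linalg.inv(C)
    v,u=np.mgrid[:d.shape[0],:d.shape[1]]
    P=np.stack([(u-K[0,2])*d/K[0,0],(v-K[1,2])*d/K[1,1],d],-1)
    X=P@W[:3,:3].T+W[:3,3]; X[d==0]=np.nan
    if save: cv2.imwrite("pics/"+save,p[:,:,::-1])
    return p,d,X
E
python3 - <<'E'
from h import *
np.set_printoptions(precision=4,suppress=True)
s=robot.read_state();print(s["t"],s["orientation"],s["tool_pos"],robot.tips_ahead)
ims=[]
for n in ["side","top"]:
    p,d,X=cam(n); ims.append(p); np.savez(n,p=p,X=X)
    for l in ["press","lift_table","lift_handle","guard_knob","guard","thin_offcut","thick_offcut","pointer_tip","table_top"]:
        for r in robot.recognise(n,l)[:3]:
            u,v=map(int,np.round(r["uv"])); 
            print(n,l,round(r["confidence"],2),(u,v),X[min(v,383),min(u,511)])
cv2.imwrite("pics/s.png",ims[0][:,:,::-1]);cv2.imwrite("pics/t.png",ims[1][:,:,::-1])
print(robot.read_state()["t"])
E
```

```text
0.0 [-0.371  -3.1192  0.0028] [0.1406 0.5827 0.2286] 0.011
side press 0.82 (343, 226) [0.6452 0.0809 0.1174]
side lift_table 0.55 (332, 209) [0.6264 0.1123 0.1626]
side lift_handle 0.61 (332, 207) [0.6314 0.1188 0.1603]
side guard_knob 0.68 (291, 236) [0.5303 0.1377 0.0827]
side guard 0.68 (288, 236) [0.5251 0.1432 0.0794]
side thin_offcut 0.92 (160, 248) [0.2332 0.3069 0.0222]
side thin_offcut 0.84 (269, 197) [0.5747 0.3178 0.0227]
side thin_offcut 0.67 (225, 230) [0.4108 0.2769 0.0203]
side thick_offcut 0.66 (210, 193) [0.4239 0.3925 0.0497]
side pointer_tip 0.96 (342, 222) [0.6492 0.0911 0.1195]
top press 0.55 (317, 170) [0.6098 0.1066 0.1445]
top lift_table 0.81 (313, 158) [0.6385 0.128  0.1588]
top lift_table 0.57 (209, 205) [0.4442 0.4047 0.0423]
top lift_handle 0.97 (312, 160) [0.6298 0.129  0.1602]
top guard_knob 0.85 (298, 199) [0.5315 0.1395 0.078 ]
top guard 0.68 (296, 200) [0.5318 0.1451 0.0671]
top thin_offcut 0.76 (249, 180) [0.5812 0.3168 0.0184]
top thin_offcut 0.76 (243, 228) [0.41   0.2802 0.022 ]
top thin_offcut 0.56 (220, 274) [0.2503 0.2988 0.0192]
top thick_offcut 0.94 (208, 207) [0.4352 0.4042 0.046 ]
top pointer_tip 0.59 (317, 170) [0.6098 0.1066 0.1445]
top table_top 0.59 (315, 156) [0.6474 0.1239 0.1586]
1.0
```

```bash
python3 -c "
import cv2;
for n,(a,b,c,d) in {'s':(110,300,120,430),'t':(90,310,170,430)}.items():
    i=cv2.imread(f'pics/{n}.png')[a:b,c:d]; cv2.imwrite(f'pics/{n}c.png',cv2.resize(i,None,fx=2.5,fy=2.5,interpolation=cv2.INTER_CUBIC)[:600])"
```

```text
(no output)
```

View pics/sc.png

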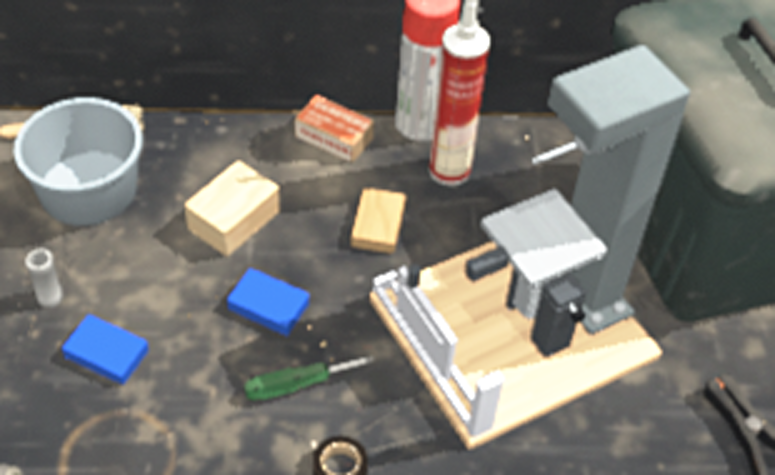

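View pics/tc.png

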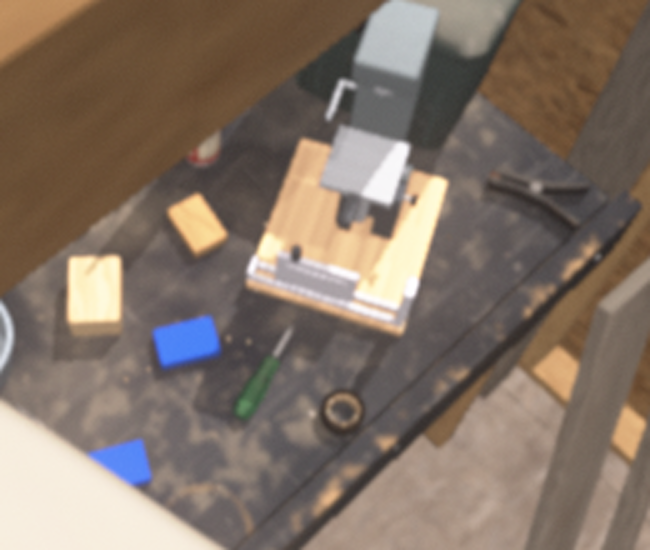

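The side picture shows the wooden thin offcut at full-image pixel (271,198), blue look-alikes at (227,230) and (162,258), the thick offcut at (212,193), the press handle at (313,215), and the guard knob at (285,219). The top picture agrees. Next I'll fit the geometry.

```bash
python3 - <<'E'
import numpy as np, cv2
np.set_printoptions(precision=4,suppress=True)
for n in ["side","top"]:
    f=np.load(n+".npz");X=f["X"];p=f["p"].astype(int)
    def fit(name,box,zr,extra=None):
        m=(X[...,0]>box[0])&(X[...,0]<box[1])&(X[...,1]>box[2])&(X[...,1]<box[3])&(X[...,2]>zr[0])&(X[...,2]<zr[1])
        if extra is not None: m&=extra
        k,l,st,c=cv2.connectedComponentsWithStats(m.astype(np.uint8))
        i=1+np.argmax(st[1:,4]); q=X[l==i]
        r=cv2.minAreaRect((q[:,:2]*1000).astype(np.float32))
        print(n,name,len(q),"rect",np.round(r[0],1),np.round(r[1],1),round(r[2],1),"medz",np.median(q[:,2]),"mean",q.mean(0))
    wood=(p[...,0]-p[...,2]>40)
    fit("table",(.58,.8,0,.22),(.148,.172))
    fit("thin",(.5,.66,.25,.38),(.012,.03),wood)
    fit("thick",(.35,.52,.33,.47),(.038,.055),wood)
    fit("board",(.45,.9,-.1,.25),(.008,.024),wood)
    fit("overarm",(.55,.95,-.1,.25),(.28,.5))
    dark=p.sum(-1)<180
    fit("handle",(.55,.7,.05,.2),(.12,.165),dark)
    fit("knob",(.48,.6,.1,.2),(.085,.13),dark)
    fit("guard",(.45,.6,-.05,.2),(.06,.1),~dark)
    fit("post",(.45,.6,-.05,.1),(.095,.12),~dark)
    fit("pointer",(.6,.85,.12,.3),(.18,.215))
E
```

```text
side table 1181 rect [637.9 124.2] [ 92.6 115.6] 87.5 medz 0.1598516394382683 mean [0.6439 0.1213 0.1594]
side thin 380 rect [583.  321.3] [81.5 49.6] 49.0 medz 0.021222474809141523 mean [0.5808 0.3185 0.0209]
side thick 145 rect [439.1 410.1] [94.1 67.8] 22.2 medz 0.0455264112953373 mean [0.4401 0.4084 0.0451]
side board 1634 rect [666.6 141. ] [169.2 212.4] 76.6 medz 0.01839579133672886 mean [0.6255 0.1297 0.0183]
side overarm 1687 rect [700.  121.4] [ 73.1 104.7] 88.3 medz 0.3416590118378098 mean [0.6947 0.1118 0.3331]Traceback (most recent call last):
  File "<stdin>", line 19, in <module>
  File "<stdin>", line 9, in fit
    return _wrapfunc(a, 'argmax', axis=axis, out=out, **kwds)
    return bound(*args, **kwds)
ValueError: attempt to get argmax of an empty sequence
```

```bash
python3 - <<'E'
import numpy as np, cv2
np.set_printoptions(precision=4,suppress=True)
for n in ["side","top"]:
    f=np.load(n+".npz");X=f["X"];p=f["p"].astype(int)
    def fit(name,box,zr,extra=None):
        m=(X[...,0]>box[0])&(X[...,0]<box[1])&(X[...,1]>box[2])&(X[...,1]<box[3])&(X[...,2]>zr[0])&(X[...,2]<zr[1])
        if extra is not None: m&=extra
        k,l,st,c=cv2.connectedComponentsWithStats(m.astype(np.uint8))
        if k<2: print(n,name,"none");return
        i=1+np.argmax(st[1:,4]); q=X[l==i]
        r=cv2.minAreaRect((q[:,:2]*1000).astype(np.float32))
        a=np.linalg.svd(q[:,:2]-q[:,:2].mean(0),full_matrices=False)[2][0]
        print(n,name,len(q),"rect",np.round(r[0],1),np.round(r[1],1),round(r[2],1),"medz",np.median(q[:,2]),"mean",q.mean(0),"pca",np.degrees(np.arctan2(a[1],a[0])))
    wood=(p[...,0]-p[...,2]>40)
    dark=p.sum(-1)<230
    fit("table",(.58,.8,0,.22),(.156,.164),~dark)
    fit("thin",(.5,.66,.25,.38),(.015,.03),wood)
    fit("thick",(.35,.52,.33,.47),(.038,.055))
    fit("overarmtop",(.55,.95,-.1,.25),(.34,.5))
    fit("handle",(.55,.68,.05,.2),(.12,.175),dark)
    fit("knob",(.48,.6,.1,.2),(.08,.13),dark)
    fit("guard",(.45,.6,-.05,.2),(.05,.1),~dark&~wood)
    fit("post",(.45,.6,-.05,.1),(.095,.13),~dark)
    fit("pointer",(.6,.85,.12,.3),(.18,.225))
    for z in (.03,.06,.09,.12):
        fit("lo%g"%z,(.6,.9,-.1,.25),(.0,.03),wood) if z==.03 else None
E
```

```text
side table 1070 rect [637.9 124.2] [ 92.6 115.6] 87.5 medz 0.16004048825861428 mean [0.6455 0.1227 0.16  ] pca 175.9023198460894
side thin 362 rect [583.  321.3] [81.5 49.6] 49.0 medz 0.021377302000589404 mean [0.5814 0.3195 0.0212] pca -131.6461041511318
side thick 591 rect [439.1 410.1] [94.1 67.8] 22.2 medz 0.04687140582387972 mean [0.4372 0.4073 0.0466] pca -159.3254623344082
side overarmtop 1001 rect [699.8 122.1] [ 72.1 104.9] 88.9 medz 0.34303918152146673 mean [0.6986 0.1206 0.3431] pca 177.01410109812187
side handle 30 rect [582.9 120.1] [ 6.2 42.3] 79.9 medz 0.14762211818569348 mean [0.5797 0.1206 0.1478] pca 173.02154347823813
side knob 12 rect [530.3 169.7] [3.9 5.8] 35.8 medz 0.1073100139038956 mean [0.5305 0.1696 0.1067] pca -36.141376327254285
side guard 339 rect [530.5 146.3] [106.2  12.5] 88.6 medz 0.08054139426409401 mean [0.5295 0.1406 0.0781] pca -91.1610847993193
side post 82 rect [527.5  30.4] [12.7 26.1] 85.6 medz 0.11084237943751912 mean [0.5265 0.0292 0.1082] pca 174.05402855939596
side pointer 134 rect [711.6 139. ] [37.4  5.5] 87.7 medz 0.20267656745858353 m
[... 530 characters left out ...]
0.0447] pca -161.2934984208293
top overarmtop 489 rect [702.6 121.1] [ 69.5 101.9] 85.4 medz 0.34143496491008873 mean [0.7007 0.1203 0.3417] pca 173.8170549668994
top handle none
top knob none
top guard 264 rect [533.3 145.4] [104.   13.9] 88.1 medz 0.07863226994226491 mean [0.5325 0.1441 0.0764] pca -91.56335205348978
top post 39 rect [530.3  30.9] [11.2 27.4] 86.8 medz 0.10792538450397271 mean [0.5288 0.031  0.1073] pca 177.93003910189478
top pointer 140 rect [712.4 161.7] [46.4 72.1] 34.2 medz 0.20190030454532326 mean [0.7129 0.1505 0.2014] pca -74.3938600958918
top lo0.03 1614 rect [683.7 123.2] [218.7 170.4] 88.9 medz 0.0159394969068265 mean [0.6618 0.1282 0.0157] pca -90.62624731814678
```

```bash
cat >> h.py <<'E'
O=np.array([.6495,.1238]); YAW=np.radians(-1.9)
def pw(x,y,z):
    c,s=np.cos(YAW),np.sin(YAW); return np.array([O[0]+c*x-s*y,O[1]+s*x+c*y,z])
def pose(grasp,psi,lean):  # deg
    p,a=np.radians(psi),np.radians(lean)
    z=np.array([np.sin(a)*np.cos(p),np.sin(a)*np.sin(p),-np.cos(a)]);y=np.array([-np.sin(p),np.cos(p),0])
    R=np.stack([np.cross(y,z),y,z],1); return np.array(grasp)+.008*z,R
def delta(*ts):
    s=robot.read_state();R0=Ro.from_rotvec(s["orientation"]).as_matrix()
    print("t",s["t"],"pos",np.round(s["tool_pos"],4),"q",np.round(s["q"],2),"F",np.round(s["force"],1),"open",s["opening"],s["gripper_force"])
    for p,R in ts:
        print(np.round(np.r_[R0.T@(p-s["tool_pos"]),Ro.from_matrix(R0.T@R).as_rotvec()],4).tolist())
E
python3 - <<'E'
from h import *
delta(pose(pw(-.086,0,.24),-1.9,20))
E
```

```text
t 1.0 pos [0.1407 0.5832 0.2296] q [ 1.25  0.13  1.49 -0.    1.52 -0.09] F [0.6 0.1 0.1] open 0.09301447756936011 0.0
[-0.5208, -0.3441, -0.0028, -0.0356, -0.3478, -0.2015]
```

Call:
move_arm(
  deltas=[-0.521,-0.344,-0.003,-0.036,-0.348,-0.2015,0.6,-0.521,-0.344,-0.003,-0.036,-0.348,-0.2015,0.6,-0.521,-0.344,-0.003,-0.036,-0.348,-0.2015,0.6,-0.521,-0.344,-0.003,-0.036,-0.348,-0.2015,0.6,-0.521,-0.344,-0.003,-0.036,-0.348,-0.2015,0.6,-0.521,-0.344,-0.003,-0.036,-0.348,-0.2015,0.6,-0.521,-0.344,-0.003,-0.036,-0.348,-0.2015,0.6,-0.521,-0.344,-0.003,-0.036,-0.348,-0.2015,0.6,-0.521,-0.344,-0.003,-0.036,-0.348,-0.2015,0.6,-0.521,-0.344,-0.003,-0.036,-0.348,-0.2015,0.6,-0.521,-0.344,-0.003,-0.036,-0.348,-0.2015,0.6,-0.521,-0.344,-0.003,-0.036,-0.348,-0.2015,0.6],
)

```text
t: 2.5
tool_pos: [0.5662, 0.1265, 0.2324]
orientation: [0.048, 2.793, -0.007]
force: [0.1, 0.7, 0.3]
opening: 0.0557
gripper_force: 0.0
```

```bash
python3 - <<'E'
from h import *
p,d,X=cam("wrist","w1.png"); np.savez("wrist",p=p,X=X)
np.set_printoptions(precision=4,suppress=True)
for l in ["lift_handle","guard_knob","lift_table"]:
    for r in robot.recognise("wrist",l)[:2]:
        u,v=map(int,np.round(r["uv"])); print(l,r["confidence"],(u,v),X[min(v,383),min(u,511)])
delta(pose(pw(-.068,0,.147),-1.9,20))
E
```

```text
lift_handle 0.93 (254, 240) [0.6338 0.1252 0.158 ]
guard_knob 0.76 (277, 96) [0.5298 0.1501 0.0773]
lift_table 0.78 (256, 240) [0.6332 0.1271 0.1587]
t 2.7 pos [0.5658 0.1281 0.2327] q [ 0.18 -0.25  1.89 -0.08  1.16 -1.34] F [-0.3 -0.2  0.6] open 0.055953407173268764 0.0
[0.0145, -0.0016, 0.094, 0.0013, 0.0003, 0.0019]
```

View pics/w1.png

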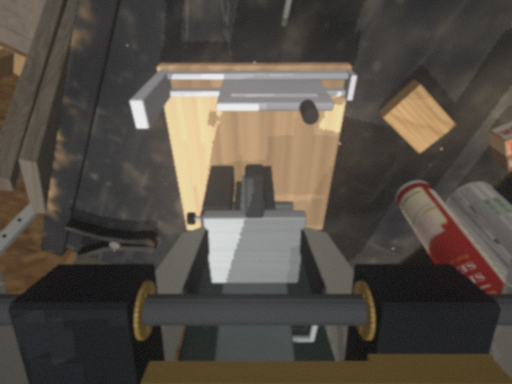

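The wrist view shows the handle at (254,190), knob at (309,110), guard post at (147,105) and thin offcut at (418,118). It is consistent with the fit, which I'll refine here.

```bash
python3 - <<'E'
from h import *
np.set_printoptions(precision=4,suppress=True)
f=np.load("wrist.npz");X=f["X"];p=f["p"].astype(int)
v,u=np.mgrid[:384,:512]
def show(name,m):
    k,l,st,c=cv2.connectedComponentsWithStats(m.astype(np.uint8)); i=1+np.argmax(st[1:,4]); q=X[l==i]
    r=cv2.minAreaRect((q[:,:2]*1000).astype(np.float32))
    print(name,len(q),np.round(r[0],1),np.round(r[1],1),round(r[2],1),"z",np.median(q[:,2]),q.min(0),q.max(0))
Z=X[...,2]
show("handle+table",(abs(Z-.158)<.005)&(v<290))
show("handle",(abs(Z-.158)<.006)&(v<207)&(v>150)&(abs(u-254)<25))
show("tablefront",(abs(Z-.158)<.004)&(v>215)&(v<285)&(u>190)&(u<320))
show("knob",(Z>.1)&(Z<.125)&(abs(u-309)<20)&(abs(v-110)<20))
show("thin",(abs(Z-.019)<.004)&(abs(u-418)<60)&(abs(v-118)<50)&(p[...,0]-p[...,2]>40))
show("guardtop",(Z>.08)&(Z<.098)&(v<130)&(u>200)&(u<345))
show("post",(Z>.1)&(Z<.12)&(v<150)&(u<200))
E
```

```text
handle+table 7173 [630.  125.9] [ 90.1 132.6] 88.1 z 0.15819274009246959 [0.5637 0.0793 0.153 ] [0.6975 0.1716 0.16  ]
handle 677 [579.9 127.7] [16.  32.3] 87.5 z 0.15790701614084132 [0.5637 0.1192 0.152 ] [0.5964 0.1355 0.1596]
tablefront 6196 [650.2 125.2] [90.1 92.3] 88.1 z 0.15823282969347485 [0.604  0.0793 0.155 ] [0.6975 0.1715 0.16  ]
knob 320 [534.6 175.5] [13.  13.5] 45.1 z 0.11559773592395092 [0.5279 0.1687 0.1007] [0.5416 0.1827 0.118 ]
thin 2663 [584.4 322.4] [77.4 49.9] 48.8 z 0.01946944852741106 [0.5418 0.2782 0.0151] [0.6271 0.3656 0.0217]
guardtop 1380 [532.5 147.3] [104.7  10.8] 88.2 z 0.09166487714134447 [0.528  0.095  0.0801] [0.5395 0.1995 0.0979]
post 557 [530.   32.8] [12.5 26.4] 87.4 z 0.109754725178078 [0.5167 0.0262 0.1001] [0.5432 0.0392 0.1118]
```

Call:
move_arm(
  deltas=[0.0135,-0.0005,0.04,0,0,0,0.6,0.0135,-0.0005,0.08,0,0,0,0.6,0.0135,-0.0005,0.094,0,0,0,0.6,0.0135,-0.0005,0.094,0,0,0,0.0,0.0135,-0.0005,0.094,0,0,0,0.0,0.0135,-0.0005,0.094,0,0,0,0.0,0.0135,-0.0005,0.094,0,0,0,0.0,0.0135,-0.0005,0.094,0,0,0,0.0],
  squeeze=40,
)

```text
t: 3.7
tool_pos: [0.5863, 0.1259, 0.1406]
orientation: [0.046, 2.791, -0.006]
force: [-1.6, 3.0, 3.5]
opening: 0.016
gripper_force: 40.0
```

```bash
sed -i 's/^O=.*; YAW/O=np.array([.6505,.1250]); YAW/' h.py; python3 - <<'E'
from h import *
s=robot.read_state();p=s["tool_pos"];R=Ro.from_rotvec(s["orientation"]).as_matrix()
delta((p+[0,0,.02],R),(p+[0,0,.04],R),(p+[0,0,.046],R))
E
```

```text
t 3.7 pos [0.5863 0.1259 0.1406] q [ 0.17 -0.12  1.95 -0.08  0.97 -1.34] F [-1.6  3.   3.5] open 0.015991241202629146 40.00107407569885
[-0.0069, 0.0, -0.0188, 0.0, 0.0, 0.0]
[-0.0137, 0.0001, -0.0376, 0.0, 0.0, 0.0]
[-0.0158, 0.0001, -0.0432, 0.0, 0.0, 0.0]
```

Call:
move_arm(
  deltas=[-0.0035,0,-0.0095,0,0,0,0,-0.007,0,-0.019,0,0,0,0,-0.0105,0,-0.028,0,0,0,0,-0.0135,0,-0.037,0,0,0,0,-0.0155,0,-0.0425,0,0,0,0,-0.0155,0,-0.0425,0,0,0,0,-0.0155,0,-0.0425,0,0,0,0],
)

```text
t: 4.58
tool_pos: [0.5863, 0.1259, 0.1849]
orientation: [0.046, 2.791, -0.006]
force: [5.1, 2.9, -5.3]
opening: 0.0159
gripper_force: 40.0
```

```bash
cat >> h.py <<'E'
def tablez():
    for n in ("side","top"):
        p,d,X=cam(n);q=X.reshape(-1,3)
        c=pw(0,0,0); m=(abs(q[:,0]-c[0]+.025)<.018)&(abs(q[:,1]-c[1]-.012)<.03)&(q[:,2]>.12)&(q[:,2]<.25)
        print(n,m.sum(),"tablez",np.percentile(q[m,2],[10,50,90]) if m.any() else 0)
E
python3 - <<'E'
from h import *
tablez(); delta()
E
```

```text
side 68 tablez [0.13048516 0.20439438 0.20673305]
top 0 tablez 0
t 4.675 pos [0.5863 0.1259 0.1849] q [ 0.17 -0.16  1.9  -0.08  1.06 -1.34] F [ 5.6  4.1 -5.2] open 0.015763010040991822 39.999069571495056
```

Call:
move_arm(
  deltas=[0.0007,0,0.002,0,0,0,0,0.0007,0,0.002,0,0,0,0,0.0007,0,0.002,0,0,0,0.25,0.0007,0,0.002,0,0,0,0.6,0.0007,0,0.002,0,0,0,0.6],
)

```text
t: 5.3
tool_pos: [0.586, 0.1254, 0.1829]
orientation: [0.047, 2.792, -0.008]
force: [0.6, -0.1, -0.2]
opening: 0.0386
gripper_force: 0.0
```

```bash
python3 - <<'E'
from h import *
tablez(); 
s=robot.read_state();p=s["tool_pos"]
R=Ro.from_rotvec(s["orientation"]).as_matrix()
c=np.cos(np.radians(48.9));q=np.sin(np.radians(48.9))
g=np.array([.5845-.014*c,.3215-.014*q,.022])
delta((p-.09*R[:,2],R),pose(g+[-.03,-.03,.12],48.9,33),pose(g,48.9,33))
E
```

```text
side 58 tablez [0.1797542  0.20258587 0.20507689]
top 0 tablez 0
t 5.4 pos [0.586  0.1254 0.1829] q [ 0.17 -0.16  1.9  -0.08  1.06 -1.34] F [ 0.5  0.7 -0.7] open 0.046667305530554204 0.0
[-0.0, 0.0, -0.09, 0.0, 0.0, 0.0]
[0.0568, 0.1574, 0.03, -0.3962, -0.2114, -0.7953]
[0.0706, 0.1884, 0.1527, -0.3962, -0.2114, -0.7953]
```

Call:
move_arm(
  deltas=[0,0,-0.05,0,0,0,0.8,0,0,-0.09,0,0,0,0.85,0.03,0.157,-0.045,-0.396,-0.211,-0.795,0.85,0.03,0.157,-0.045,-0.396,-0.211,-0.795,0.85,0.03,0.157,-0.045,-0.396,-0.211,-0.795,0.85,0.03,0.157,-0.045,-0.396,-0.211,-0.795,0.85,0.03,0.157,-0.045,-0.396,-0.211,-0.795,0.85,0.03,0.157,-0.045,-0.396,-0.211,-0.795,0.85,0.057,0.157,0.03,-0.396,-0.211,-0.795,0.85,0.057,0.157,0.03,-0.396,-0.211,-0.795,0.85,0.057,0.157,0.03,-0.396,-0.211,-0.795,0.85],
)

```text
t: 6.78
tool_pos: [0.5467, 0.2838, 0.1336]
orientation: [-1.076, 2.37, 0.32]
force: [0.5, 0.4, 1.0]
opening: 0.0787
gripper_force: 0.0
```

```bash
python3 - <<'E'
from h import *
p,d,X=cam("wrist","w2.png")
Z=X[...,2];pp=p.astype(int)
m=(abs(Z-.019)<.006)&(abs(X[...,0]-.585)<.06)&(abs(X[...,1]-.32)<.06)&(pp[...,0]-pp[...,2]>40)
q=X[m];r=cv2.minAreaRect((q[:,:2]*1000).astype(np.float32));print(len(q),r,np.median(q[:,2]))
c=np.cos(np.radians(48.9));qq=np.sin(np.radians(48.9))
g=np.array([.5845-.014*c,.3215-.014*qq,.022])
delta(pose(g+[0,0,.05],48.9,33),pose(g,48.9,33))
p,d,X=cam("side");pp=p.astype(int)
m=(X[...,0]>.6)&(X[...,0]<.66)&(X[...,1]>.08)&(X[...,1]<.17)&(X[...,2]>.17)&(X[...,2]<.23)
print(m.sum(),np.median(X[m][:,2]))
E
```

```text
3171 ((584.124755859375, 321.85662841796875), (77.54214477539062, 49.99807357788086), 49.05648422241211) 0.019354711395948687
t 6.825 pos [0.5481 0.2841 0.1359] q [ 0.19 -0.19  2.09  0.47  0.83 -2.48] F [ 0.2  0.1 -0.4] open 0.07905914003931817 0.0
[0.0028, -0.0029, 0.0823, 0.0004, -0.0004, -0.0005]
[0.03, -0.0029, 0.1243, 0.0004, -0.0004, -0.0005]
741 0.20182211905931957
```

View pics/w2.png

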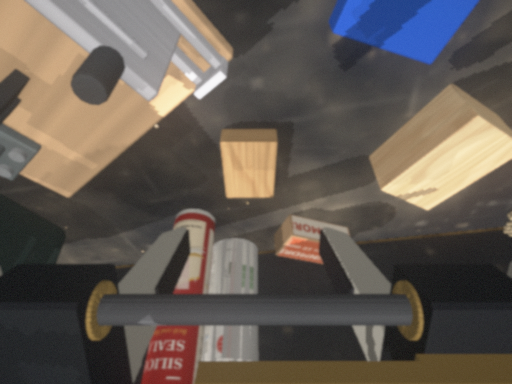

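The wrist picture shows the thin offcut at (248,165), squarely between the fingers, with the thick one at (445,145) and well clear.

Call:
move_arm(
  deltas=[0.003,-0.0025,0.04,0,0,0,0.85,0.003,-0.0025,0.082,0,0,0,0.85,0.016,-0.0025,0.103,0,0,0,0.85,0.03,-0.0025,0.124,0,0,0,0.85,0.03,-0.0025,0.124,0,0,0,0.85,0.03,-0.0025,0.124,0,0,0,0,0.03,-0.0025,0.124,0,0,0,0,0.03,-0.0025,0.124,0,0,0,0,0.03,-0.0025,0.124,0,0,0,0],
  squeeze=20,
)

```text
t: 8.0
tool_pos: [0.5781, 0.3142, 0.0158]
orientation: [-1.075, 2.365, 0.318]
force: [-3.3, -3.1, 6.7]
opening: 0.0498
gripper_force: 20.0
```

```bash
python3 - <<'E'
from h import *
s=robot.read_state();p=s["tool_pos"];R=Ro.from_rotvec(s["orientation"]).as_matrix();g=p-.008*R[:,2]
print("grasp",g, "z",R[:,2],"y",R[:,1])
delta((p+[0,0,.04],R),(p+[-.04,-.04,.24],R))
E
```

```text
grasp [0.5752765  0.31095834 0.02250868] z [ 0.35880565  0.41051059 -0.83829563] y [-7.53400017e-01  6.57562317e-01 -4.62707938e-04]
t 8.0 pos [0.5781 0.3142 0.0158] q [ 0.24  0.13  2.03  0.61  0.57 -2.63] F [-3.3 -3.1  6.7] open 0.04979775286548217 19.999748468399048
[-0.0218, -0.0, -0.0335, 0.0, 0.0, 0.0]
[-0.0835, 0.0037, -0.232, 0.0, 0.0, 0.0]
```

Call:
move_arm(
  deltas=[-0.022,0,-0.0335,0,0,0,0,-0.05,0.002,-0.09,0,0,0,0,-0.083,0.004,-0.15,0,0,0,0,-0.083,0.004,-0.232,0,0,0,0,-0.083,0.004,-0.232,0,0,0,0,-0.083,0.004,-0.232,0,0,0,0],
)

```text
t: 8.75
tool_pos: [0.5384, 0.2738, 0.2576]
orientation: [-1.074, 2.362, 0.316]
force: [0.1, 0.8, -0.8]
opening: 0.0496
gripper_force: 20.0
```

```bash
python3 - <<'E'
from h import *
delta(pose(pw(-.16,.0,.245),-1.9,33))
E
```

```text
t 8.75 pos [0.5384 0.2738 0.2576] q [ 0.17 -0.35  1.99  0.4   1.06 -2.37] F [ 0.1  0.8 -0.8] open 0.04960738561701851 19.99712884426117
[0.1251, -0.0617, -0.0585, 0.4812, 0.0045, 0.7433]
```

Call:
move_arm(
  deltas=[0.125,-0.0617,-0.0585,0.481,0.0045,0.743,0,0.125,-0.0617,-0.0585,0.481,0.0045,0.743,0,0.125,-0.0617,-0.0585,0.481,0.0045,0.743,0,0.125,-0.0617,-0.0585,0.481,0.0045,0.743,0,0.125,-0.0617,-0.0585,0.481,0.0045,0.743,0,0.125,-0.0617,-0.0585,0.481,0.0045,0.743,0,0.125,-0.0617,-0.0585,0.481,0.0045,0.743,0,0.125,-0.0617,-0.0585,0.481,0.0045,0.743,0],
)

```text
t: 9.75
tool_pos: [0.4936, 0.1306, 0.2341]
orientation: [0.039, 2.573, -0.013]
force: [1.4, -0.3, -0.7]
opening: 0.0499
gripper_force: 20.0
```

```bash
python3 - <<'E'
from h import *
p,d,X=cam("side")
cv2.imwrite("pics/s2.png",cv2.resize(p[110:300,220:430,::-1],None,fx=3,fy=3))
pp=p.astype(int)
m=(pp[...,0]-pp[...,2]>40)&(X[...,2]>.2)&(X[...,2]<.29)&(X[...,0]>.4)&(X[...,0]<.65)
q=X[m];print(len(q),q.min(0),q.max(0),np.median(q[:,2]))
delta(pose(pw(-.014,.0,.245),-1.9,33),pose(pw(-.014,.0,.2235),-1.9,33))
E
```

```text
174 [0.51614796 0.10375224 0.22125406] [0.53905317 0.1554348  0.2429998 ] 0.23855978975495795
t 9.8 pos [0.4937 0.1304 0.2345] q [ 0.28 -0.68  2.25 -0.19  1.03 -1.21] F [-0.2 -1.  -1.5] open 0.04990267514363435 19.997208416461945
[-0.126, -0.0005, 0.0762, -0.0001, -0.0065, 0.0024]
[-0.1144, -0.0004, 0.0943, -0.0001, -0.0065, 0.0024]
```

View pics/s2.png

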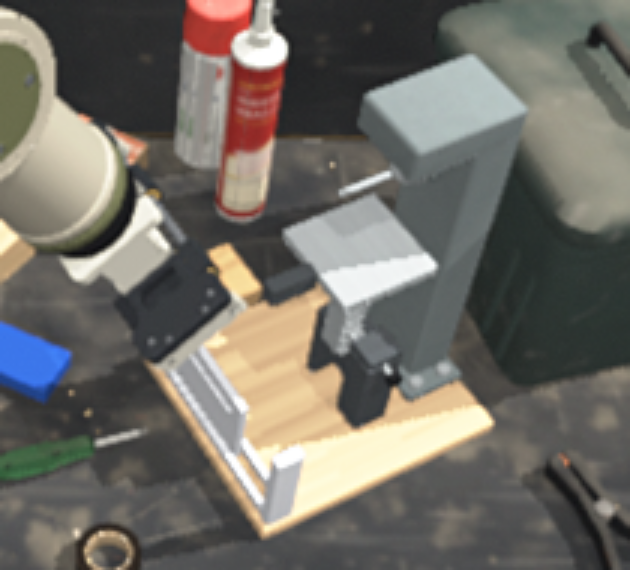

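The offcut is held flat at crop (235,272), level with the raised table, so I'll insert it.

Call:
move_arm(
  deltas=[-0.03,0,0.019,0,0,0.002,0,-0.06,0,0.038,0,-0.003,0.002,0,-0.09,0,0.056,0,-0.006,0.002,0,-0.11,0,0.067,0,-0.006,0.002,0,-0.126,0,0.076,0,-0.006,0.002,0,-0.126,0,0.076,0,-0.006,0.002,0,-0.12,0,0.0855,0,-0.006,0.002,0,-0.1155,0,0.0925,0,-0.006,0.002,0,-0.1155,0,0.0925,0,-0.006,0.002,0],
)

```text
t: 10.92
tool_pos: [0.6398, 0.1257, 0.2183]
orientation: [0.043, 2.567, -0.013]
force: [0.1, 0.3, -0.4]
opening: 0.05
gripper_force: 20.0
```

```bash
python3 - <<'E'
from h import *
delta(pose(pw(-.014,.0,.2225),-1.9,33))
E
```

```text
t 10.925 pos [0.6398 0.1257 0.2183] q [ 0.18 -0.21  1.95 -0.16  0.85 -1.29] F [ 0.1  0.3 -0.4] open 0.04999388603529161 19.997228980064392
[0.0005, -0.0004, 0.0027, -0.0004, -0.0014, 0.0001]
```

Call:
move_arm(
  deltas=[0.0008,0,0.0012,0,0,0,0,0.0013,0,0.002,0,0,0,0,0.0013,0,0.002,0,0,0,0],
)

```text
t: 11.3
tool_pos: [0.6412, 0.1259, 0.2182]
orientation: [0.043, 2.564, -0.012]
force: [0.3, 0.9, -0.9]
opening: 0.0498
gripper_force: 20.0
```

```bash
python3 - <<'E'
from h import *
for i in range(4):
    p,d,X=cam("side"); s=robot.read_state(); print(s["tool_pos"],s["force"])
pp=p.astype(int)
m=(pp[...,0]-pp[...,2]>40)&(X[...,2]>.19)&(X[...,2]<.29)&(X[...,0]>.55)&(X[...,0]<.72)
q=X[m];print(len(q),q.min(0),q.max(0),np.median(q[:,2]))
cv2.imwrite("pics/s3.png",cv2.resize(p[130:280,260:400,::-1],None,fx=4,fy=4))
delta(pose(pw(-.014,.0,.2225),-1.9,33))
E
```

```text
[0.64117627 0.12585054 0.21814715] [ 0.46645428  0.23239782 -1.02412264]
[0.64120945 0.12584628 0.21816516] [-0.79515063  1.1336361  -1.34181442]
[0.64118797 0.12583815 0.21811184] [-0.00546887 -0.60584327 -1.45873677]
[0.64116635 0.12580181 0.21804507] [ 0.13471156  0.10866277 -0.59584947]
34 [0.60428885 0.1006587  0.19285972] [0.71454898 0.33293036 0.22716096] 0.22305010061429154
t 11.5 pos [0.6412 0.1258 0.218 ] q [ 0.18 -0.21  1.95 -0.16  0.84 -1.29] F [ 0.1  0.1 -0.6] open 0.04979387926951175 19.99727189540863
[0.0015, -0.0005, 0.0017, -0.0001, 0.0014, -0.0005]
```

View pics/s3.png

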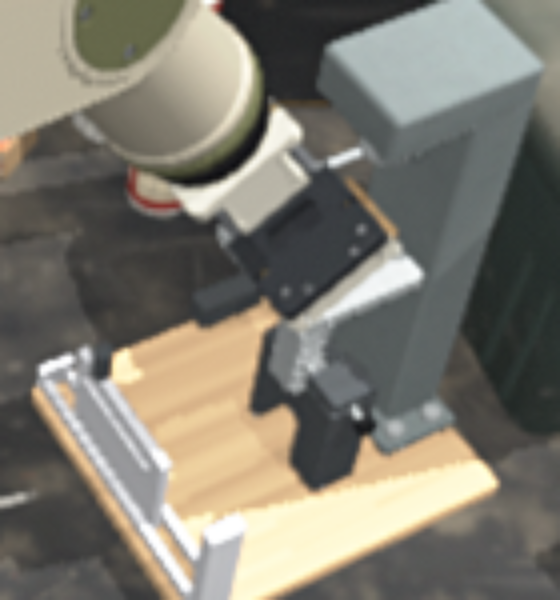

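The picture shows the offcut over the table at crop (370,210) between the fingers, with no contact force yet. I'll lower it a little more.

Call:
move_arm(
  deltas=[0.0008,0,0.0012,0,0,0,0,0.0014,0,0.0018,0,0,0,0,0.0014,0,0.0018,0,0,0,0,0.0014,0,0.0018,0,0,0,0],
)

```text
t: 12.0
tool_pos: [0.6409, 0.1258, 0.2157]
orientation: [0.043, 2.564, -0.013]
force: [0.3, 0.3, -0.4]
opening: 0.0498
gripper_force: 20.0
```

Call:
move_arm(
  deltas=[0.0006,0,0.0009,0,0,0,0,0.0006,0,0.0009,0,0,0,0,0.0006,0,0.0009,0,0,0,0],
)

```text
t: 12.38
tool_pos: [0.6413, 0.1258, 0.2155]
orientation: [0.043, 2.563, -0.012]
force: [-3.3, -0.4, 5.0]
opening: 0.0495
gripper_force: 20.0
```

Contact at 5 N up. Now I'll release and withdraw straight back along the tool.

Call:
move_arm(
  deltas=[0,0,0,0,0,0,0.62,0,0,0,0,0,0,0.64,0,0,0,0,0,0,0.64,0,0,-0.015,0,0,0,0.64,0,0,-0.04,0,0,0,0.64,0.02,0,-0.08,0,0,0,0.64,0.06,0,-0.12,0,0,0,0.64,0.06,0,-0.12,0,0,0,0.64],
)

```text
t: 13.38
tool_pos: [0.5237, 0.1303, 0.2866]
orientation: [0.042, 2.558, -0.009]
force: [0.4, -0.0, -0.3]
opening: 0.0594
gripper_force: 0.0
```

```bash
python3 - <<'E'
from h import *
for n in ("side","wrist"):
    p,d,X=cam(n)
    pp=p.astype(int)
    m=(pp[...,0]-pp[...,2]>35)&(X[...,2]>.207)&(X[...,2]<.235)&(abs(X[...,0]-.65)<.08)&(abs(X[...,1]-.125)<.07)
    q=X[m]
    if len(q)<10: print(n,len(q));continue
    r=cv2.minAreaRect((q[:,:2]*1000).astype(np.float32));print(n,len(q),r,np.percentile(q[:,2],[5,50,95]))
    A=np.c_[q[:,:2]-q[:,:2].mean(0),np.ones(len(q))];print("slopes",np.linalg.lstsq(A,q[:,2],rcond=None)[0])
    if n=="side": cv2.imwrite("pics/s4.png",cv2.resize(p[110:300,220:430,::-1],None,fx=3,fy=3))
s=robot.read_state();p=s["tool_pos"];R=Ro.from_rotvec(s["orientation"]).as_matrix()
k=np.array([.5341,.1750,0])
# pushing pose: closed tips left of knob, tip z ~ .100
g=lambda y,z:(lambda P:P)(pose(k+[-.006,y,z],-1.9,25))
delta(g(.06,.20),g(.06,.122))
E
```

```text
side 607 ((648.60400390625, 125.01349639892578), (51.93566131591797, 80.31957244873047), 87.58097076416016) [0.21028607 0.22048026 0.22341977]
slopes [0.03425826 0.06760391 0.2194951 ]
wrist 2196 ((649.5107421875, 126.53730773925781), (48.98579406738281, 78.61101531982422), 87.96234893798828) [0.20937311 0.21898406 0.21966028]
slopes [ 0.06724485 -0.00090481  0.21765129]
t 13.475 pos [0.5252 0.13   0.2841] q [ 0.25 -0.6   2.12 -0.18  1.07 -1.25] F [-0.5  0.3  0.2] open 0.059362197329132484 0.0
[0.0478, 0.1049, 0.0781, 0.0011, 0.1439, -0.0002]
[0.0905, 0.1049, 0.1433, 0.0011, 0.1439, -0.0002]
```

View pics/s4.png

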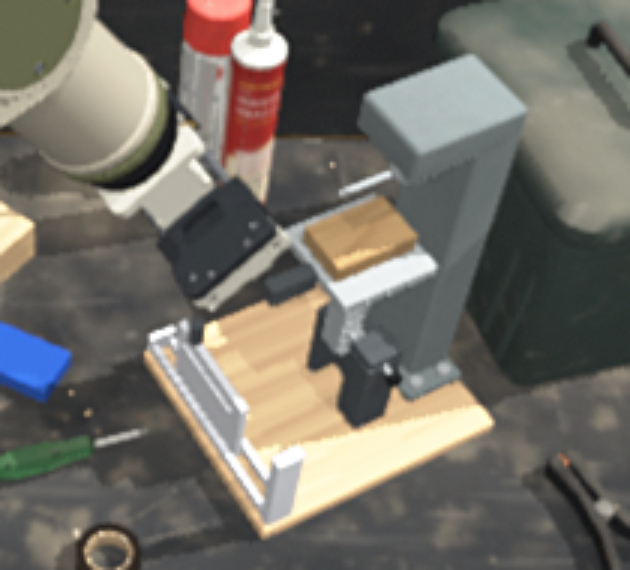

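The picture shows the offcut flat in the middle of the table at crop (358,235), within 2 mm. Next is the guard: I'll close the fingers and go down to the left of the knob.

Call:
move_arm(
  deltas=[0.02,0.06,0.0,0,0.07,0,0,0.048,0.105,0.03,0,0.144,0,0,0.048,0.105,0.078,0,0.144,0,0,0.048,0.105,0.078,0,0.144,0,0,0.0927,0.105,0.1467,0,0.144,0,0,0.0927,0.105,0.1467,0,0.144,0,0,0.0927,0.105,0.1467,0,0.144,0,0],
)

```text
t: 14.35
tool_pos: [0.5302, 0.2336, 0.1072]
orientation: [0.046, 2.711, -0.013]
force: [0.2, -0.6, 1.5]
opening: 0.0006
gripper_force: 0.0
```

```bash
python3 - <<'E'
from h import *
k=np.array([.5341,.1750,0]);f=lambda y:pose(k+[-.006+y*np.sin(1.9/57.3),y,.118],-1.9,25)
delta(f(.06),f(.03),f(-.018),f(-.03))
E
```

```text
t 14.35 pos [0.5302 0.2336 0.1072] q [ 0.45 -0.16  2.07 -0.26  0.86 -0.95] F [ 0.2 -0.6  1.5] open 0.0006087354745609356 0.0
[-0.0044, 0.0014, -0.0019, -0.0021, -0.0065, -0.0005]
[-0.0044, -0.0286, -0.0018, -0.0021, -0.0065, -0.0005]
[-0.0045, -0.0766, -0.0017, -0.0021, -0.0065, -0.0005]
[-0.0045, -0.0886, -0.0017, -0.0021, -0.0065, -0.0005]
```

Call:
move_arm(
  deltas=[-0.0044,-0.02,-0.0018,0,0,0,0,-0.0044,-0.035,-0.0018,0,0,0,0,-0.0044,-0.05,-0.0018,0,0,0,0,-0.0044,-0.065,-0.0018,0,0,0,0,-0.0044,-0.08,-0.0018,0,0,0,0,-0.0044,-0.08,-0.0018,0,0,0,0],
)

```text
t: 15.1
tool_pos: [0.5333, 0.154, 0.1153]
orientation: [0.048, 2.704, -0.009]
force: [-0.2, 0.1, -0.1]
opening: 0.0001
gripper_force: 0.0
```

Call:
move_arm(
  deltas=[0,-0.004,0,0,0,0,0,0,-0.006,0,0,0,0,0,0,-0.006,0,0,0,0,0],
)

```text
t: 15.48
tool_pos: [0.5318, 0.1488, 0.1129]
orientation: [0.045, 2.707, -0.009]
force: [0.4, 2.0, 0.6]
opening: 0.0001
gripper_force: 1.0
```

```bash
cat > g.py <<'E'
from h import *
p,d,X=cam("side")
Z=X[...,2];x=X[...,0];y=X[...,1]
m=(Z>.06)&(Z<.1)&(abs(x-.531)<.012)&(y>.0)&(y<.25)
for lo,hi in ((.055,.07),(.07,.085)):
    ys=np.sort(y[m&(Z>lo)&(Z<hi)]); print("guard ys",lo,np.round(ys[::max(1,len(ys)//25)],3))
cv2.imwrite("pics/%s.png"%__import__("sys").argv[1],cv2.resize(p[110:300,220:430,::-1],None,fx=3,fy=3))
delta()
E
python3 g.py s5
```

```text
guard ys 0.055 [0.025 0.025 0.025 0.026 0.026 0.026 0.026 0.027 0.027 0.027 0.028 0.05
 0.051 0.051 0.054 0.055 0.055 0.058 0.058 0.06  0.061 0.062 0.063 0.065
 0.069 0.069 0.073 0.073 0.078 0.079 0.082 0.084 0.087 0.088 0.091 0.094
 0.097 0.1   0.101 0.104 0.106 0.108 0.108 0.112 0.112 0.116 0.118 0.122
 0.123]
guard ys 0.07 [0.024 0.025 0.025 0.026 0.026 0.026 0.026 0.027 0.049 0.052 0.056 0.058
 0.062 0.065 0.068 0.071 0.074 0.076 0.08  0.084 0.087 0.09  0.094 0.096
 0.097 0.102 0.105 0.109 0.11  0.114 0.118]
t 15.525 pos [0.5316 0.1488 0.1127] q [ 0.26 -0.28  2.16 -0.16  0.85 -1.19] F [-0.1  1.3  2.3] open 0.0003781767527006284 1.0477666184306145
```

View pics/s5.png

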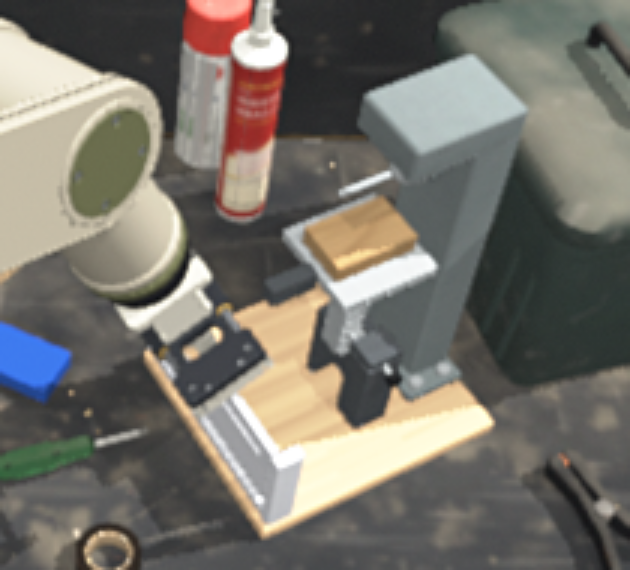

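The guard's right end is about 8 mm from the post (crop ~(270,460)), so I'll keep pushing gently.

Call:
move_arm(
  deltas=[0,-0.004,0.001,0,0,0,0,0,-0.006,0.001,0,0,0,0,0,-0.008,0.001,0,0,0,0,0,-0.008,0.001,0,0,0,0],
)

```text
t: 16.02
tool_pos: [0.5314, 0.1402, 0.1111]
orientation: [0.046, 2.709, -0.01]
force: [0.7, 0.8, 0.2]
opening: 0.0005
gripper_force: 0.4
```

Call:
move_arm(
  deltas=[0,-0.0015,0,0,0,0,0,0,-0.003,0,0,0,0,0,0,-0.003,0,0,0,0,0],
)

```text
t: 16.4
tool_pos: [0.5314, 0.139, 0.1114]
orientation: [0.045, 2.708, -0.006]
force: [1.6, 12.0, -1.8]
opening: 0.0005
gripper_force: 5.5
```

The force rose to 12 N, so the guard is against its post. I'll back off and retract.

Call:
move_arm(
  deltas=[0,0.01,0,0,0,0,0,0,0.03,0,0,0,0,0,0,0.03,-0.04,0,0,0,0,0.02,0.03,-0.09,0,0,0,0,0.04,0.03,-0.12,0,0,0,0,0.04,0.03,-0.12,0,0,0,0,0.04,0.03,-0.12,0,0,0,0],
)

```text
t: 17.27
tool_pos: [0.446, 0.1703, 0.2031]
orientation: [0.045, 2.708, -0.01]
force: [0.2, -1.1, -0.7]
opening: 0.0005
gripper_force: 0.0
```

```bash
python3 g.py s6; python3 - <<'E'
from h import *
for n in ("side",):
    p,d,X=cam(n);pp=p.astype(int)
    w=(pp[...,0]-pp[...,2]>35)
    b=(abs(X[...,0]-.65)<.06)&(abs(X[...,1]-.125)<.06)
    q=X[w&b&(X[...,2]>.207)&(X[...,2]<.235)]
    print(len(q),cv2.minAreaRect((q[:,:2]*1000).astype(np.float32)),np.median(q[:,2]),"table",np.median(X[b&~w&(X[...,2]>.18)&(X[...,2]<.21)&(X[...,0]<.66)][:,2]))
E
```

```text
guard ys 0.055 [0.025 0.025 0.026 0.026 0.026 0.026 0.027 0.051 0.055 0.058 0.062 0.065
 0.069 0.074 0.077 0.082 0.085 0.088 0.093 0.098 0.102 0.107 0.108 0.111
 0.116 0.122 0.127 0.131 0.136]
guard ys 0.07 [0.024 0.025 0.026 0.026 0.027 0.027 0.049 0.052 0.057 0.06  0.066 0.07
 0.075 0.079 0.082 0.085 0.09  0.096 0.1   0.104 0.11  0.114 0.118 0.124
 0.128 0.135 0.14 ]
t 17.325 pos [0.4459 0.1701 0.2025] q [ 0.39 -0.62  2.23 -0.19  1.14 -1.1 ] F [-1.  -0.1 -0.8] open 0.0007149809518195464 0.0
608 ((648.5595092773438, 124.26024627685547), (50.73324203491211, 79.1680908203125), 87.67955780029297) 0.22074263677899308 table 0.20125225386449397
```

View pics/s6.png

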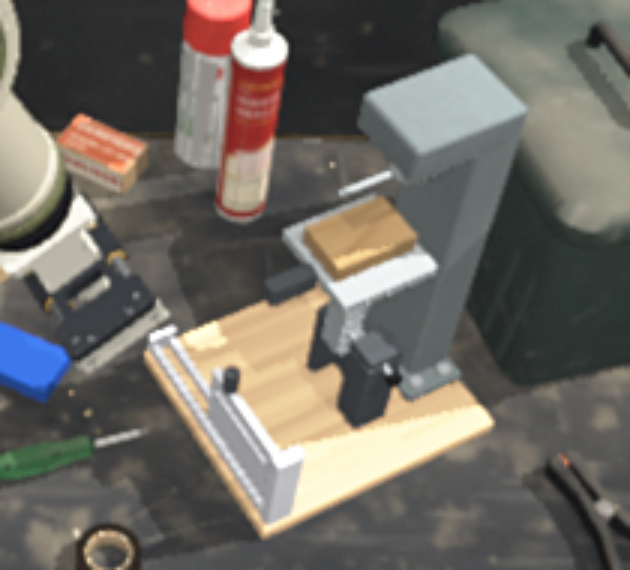

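The picture shows the guard against its post at crop (275,470), the offcut centred on the table, and the robot clear of everything.

```bash
python3 -c "
from plant import robot
print(robot.close_job())"
```

```text
the job is handed in; nothing more can be done
None
```

The job is handed in, but the verdict was not reported back: by my last measurements the table rests in notch 5, the thin offcut lies flat within about 2 mm of the table's centre, the guard is shut against its post, and I left the thicker offcut alone.

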